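# Strip down the membrane filtration unit for washing-up

### The job

The membrane filtration unit on the bench has finished its run: take it apart from the top, one piece at a time, and set each piece down gently in its washing-up place. The green lid goes flat in the round metal dish, the amber funnel upright over the steel draining peg on the white tray, the blue filter base bung-down in the white cup on the grey tray, and the white receiver upright in the white wire basket. Keep every piece upright, let go of all of them, and leave the two small blue-capped sample pots where they stand.

Things in the scene. Friction and masses are not known exactly. Their poses are not given: they have to be found in the camera images.
- lid_grip (a point): Green lid, top piece: disc 50 mm across, 5 mm thick; on it an upright round handle 18 mm in diameter, 36 mm tall; below it a white plug 38 mm across, 5 mm deep, in the funnel's bore. 60 g. This point: on the handle's axis, 22 mm above the disc's top face, 14 mm below the handle's top, 32 mm above the plug's underside. Grip the handle here: fingertips up to 20 mm lower clear the disc. z axis up.
- funnel_mid (a point): Amber funnel, second piece: plain upright tube 80 mm tall, 52 mm outside diameter (56 mm at its two end collars, 6 mm tall), bore 45 mm, open at both ends. 80 to 130 g. It stands on the blue flange, round a steel disc 3 mm tall. This point: its centre, 40 mm above its lower edge. z axis up.
- base_mid (a point): Blue filter base, third piece: round flange 64 mm in diameter, 22 mm thick; below it a black bung 16 mm long, 30 to 24 mm across, loose in the receiver's neck (bore 35 mm); on top a steel disc, 3 mm. 140 g. Hose nozzle, 11 mm thick, sticks out level to 65 mm from the axis along its own +x. This point: centre of the flange, 11 mm above its underside. Grip the flange clear of the nozzle. z axis up.
- receiver_neck (a point): White receiver, bottom piece: round bottle 90 mm in diameter, shoulder from 62 to 76 mm up, then a straight neck 42 mm in diameter from 76 to 112 mm up (its full height), on whose rim the blue flange rests. 200 to 325 g. This point: on the axis in the neck, 100 mm above the underside; grip the neck here. z axis up.
- dish: Round shallow metal dish, the place of the green lid: about 128 mm across the rim, 23 mm tall, floor 106 mm across. Fixed. Origin: centre of its underside, on the bench; the inner floor is 3 mm above it.
- peg_stand: White ribbed draining tray, 110 x 110 mm, with a steel peg upright in its middle, the place of the funnel: the peg is 18 mm in diameter and its top is 60 mm above the bench. Fixed. Origin: centre of its underside, under the peg; the tray's top face is 8 mm above it.
- cup_stand: Grey ribbed draining tray, 100 x 100 mm, with a white cup in its middle, the place of the filter base: the bung goes down in the cup and the flange rests on its rim. Cup 51 mm outside, 44 mm inside diameter. Fixed. Origin: centre of the tray's underside, on the cup's axis; the cup's rim is 70 mm above it, the cup's inner floor 12 mm.
- basket: Square open white-coated wire basket, the place of the receiver: 122 x 122 mm outside, 114 x 114 mm inside, 48 mm tall. Fixed. Origin: centre of its underside, on the bench; its floor is 4 mm above it; its x and y axes lie along its sides.
- pot1: One of two small white-labelled sample pots with blue screw caps, 44 mm in diameter, 66 mm tall, loose; not part of the job. It stands between the two places nearest to the robot. Origin: centre of its underside.
- pot2: The other blue-capped sample pot, 44 mm in diameter, 66 mm tall, loose; not part of the job. It stands on the far side of the work area, to the left. Origin: centre of its underside.

How it is judged:
By the outcome, as a careful person would: the job done as asked, in the order asked, and still so for the second after the job is handed in, with the robot touching nothing.
It also fails if it takes over 128 s, if anything falls off the work surface, if the arm or the gripper's body presses on something with over 40 N, if the wrist force passes 120 N, or if a joint passes its speed limit or range.

### The arm

A 7-joint arm with a two-finger parallel gripper is mounted at the origin on the work surface. World frame = base frame: x ahead of the robot, y to its left, z up, the work surface at z = 0. Lengths are in m, angles in rad, forces in N, time in s.
With the tool pointing down it reaches from about 0.425 to 0.875 m from the base axis. Payload 4.7 kg.
Tool frame: the origin (TCP) lies on the centre line of the jaws, within the pads' length; the fingertips stand ctrl.tcp_to_tips ahead of it and the grasp point (between the pads) lies 2 mm behind it (ctrl.tcp_to_tips is the distance from the TCP to the fingertips, in m); z points along the fingers, y is the line along which they close (so a half turn about z gives the same grasp; the last joint's range is limited). The gripper opens to 87 mm and grips with 3 to 60 N. Pads are 19 mm wide; open, the fingers measure 117 mm over their backs; the gripper's body (75 mm by 190 mm) begins 51 mm behind the grasp point.
Start: joints at [-1.229, 0.321, -0.07, 1.45, 0.023, 1.371, -0.057], TCP at [0.209, 0.615, 0.24] pointing down, gripper open.
Joint ranges: [-2.86, 2.86], [-0.3, 2.09], [-1.38, 1.24], [0.06, 2.45], [-1.56, 4.7], [0.09, 2.05], [-2.69, 2.69]. Speed limits (rad/s): [2.57, 2.57, 3.14, 3.14, 3.14, 3.14, 3.14].

### API

Orientations are given as a rotation vector (axis times angle).
In Python, from bench import ctrl, optics, close_job gives the robot as it stands.
- The arm moves only by the shell command python3 -m inch 'ROWS' [OPENING] [FORCE]. ROWS is JSON, a list of rows, each a list of 2 entries, a list of its own where there are three numbers: the shift along the tool's x, y, z in mm, then the turn, a rotation vector about the tool's x, y, z in degrees. In form: [[[x, y, z], [ax, ay, az]], ...]. A call has exactly 10 rows; each row shifts and turns the commanded pose from where the row before left it, along the tool's axes as they then stand; what a row does not reach is not made up. A row lasts 1/10 s, in which the tool goes at most 50 mm and 8.59 degrees, less where a joint would pass 70% of its speed; a pose out of reach is approached as far as the arm can. A call is refused whole if a number of a shift passes 50 or a number of a turn 8.59, either way. A call with a gripper value outside its range is refused whole. OPENING is the closure, from 0 (fully open) to 1 (shut), set as the call begins (- or left out, the last holds). The fingers move at their own pace and stop on an object; FORCE is the grip in N (left out, the last holds). Time passes only in rows, so rows that do not move let the fingers close, or fill a call up. It gives the time, the measured TCP pose, the force and the opening at its end, in the units of the state.
- ctrl.get_state(): the state, without advancing time (a new reading comes with each control period).
- optics.get_image(name): name is "side" or "top"; returns a dict with "image" (420x560x3 uint8, red, green, blue), "fx", "fy", "cx", "cy" (pixels), "R" (3x3) and "t" (3): a world point X has camera coordinates R X + t. Camera axes: x right, y down, z forward; pixel columns grow to the right and rows downward; lengths in m; the calibration is good to about 2 mm. A picture is of the moment at which its call begins. There is no depth.
- close_job(): hands the job in, once; it reports no verdict.
The state is a dict: "time": time; "joint_positions": joint angles; "qd": joint speeds; "joint_torque": joint torques, N m; "position": TCP position; "tool_rot": TCP orientation; "ft_force": force on the tool from outside, world axes, zero at the start; "torque": the same for the moment, N m; "grip_width": opening from 0.0 (shut) to 1.0 (fully open).
Only numpy, scipy, OpenCV 4.12 (cv2) and the standard library are available. Lean on these libraries where they do the work, as an engineer would, in place of code of your own. Each camera call takes 0.05 s, during which the arm holds its last target. There are 200 camera calls.

## Working session

There is one attempt and no reset: what is moved stays moved. The work goes in short steps, Python scripts to look and compute and a shell command to move; the robot and the scene stay as the last step left them, time stands still between calls to the robot, and variables do not carry over. Pictures are saved under pics/ and viewed, on a budget of 14 in all, crops included, one or two more only if the job needs it, and the job is handed in when it is done.

```bash
ls; mkdir -p pics
cat > h.py <<'E'
import numpy as np, cv2
from bench import ctrl, optics
def shot(n,f):
    d=optics.get_image(n); cv2.imwrite('pics/'+f,d['image'][:,:,::-1]); np.savez('pics/'+f+'.npz',**d); return d
def ray(d,u,v):
    R=np.array(d['R']);t=np.array(d['t']);c=-R.T@t
    r=R.T@np.array([(u-d['cx'])/d['fx'],(v-d['cy'])/d['fy'],1]);return c,r
def onz(d,u,v,z):
    c,r=ray(d,u,v);return c+r*(z-c[2])/r[2]
def proj(d,X):
    p=np.array(d['R'])@np.array(X)+np.array(d['t']);return np.array([d['fx']*p[0]/p[2]+d['cx'],d['fy']*p[1]/p[2]+d['cy']])
E
python3 - <<'E'
from h import *
for n in ('top','side'):
    d=shot(n,n+'0.png'); R=np.array(d['R']);print(n,-R.T@d['t'],R[2],d['fx'])
s=ctrl.get_state();print(s,ctrl.tcp_to_tips)
E
```

```text
pics
top [ 4.84726789e-01 -4.58476713e-04  1.14735410e+00] [ 0.11279315 -0.00791725 -0.99358695] 420.67716073063593
side [ 0.33610705 -0.82490008  0.7201869 ] [ 0.22862324  0.81508652 -0.53232075] 463.88915954986504
{'time': 0.1, 'joint_positions': array([-1.22889272,  0.32173645, -0.07005392,  1.45155988,  0.02261584,
        1.37081083, -0.05687159]), 'qd': array([-0.00093993, -0.0012603 ,  0.00073638, -0.00260161, -0.00116635,
        0.00184477, -0.00046378]), 'joint_torque': array([-5.32259473e-04, -4.92573524e+01, -4.06156294e-01, -3.13402069e+01,
       -6.41855900e-02,  3.94625554e-02,  8.50384663e-05]), 'position': array([0.20919252, 0.61491755, 0.23857525]), 'tool_rot': array([-5.12536530e-01, -3.09933503e+00,  2.70291823e-03]), 'ft_force': array([-0.56599199, -0.6272534 ,  0.06373534]), 'torque': array([-0.03628383, -0.00988708,  0.00491075]), 'grip_width': 0.9993579710738781} 0.017
```

View pics/top0.png

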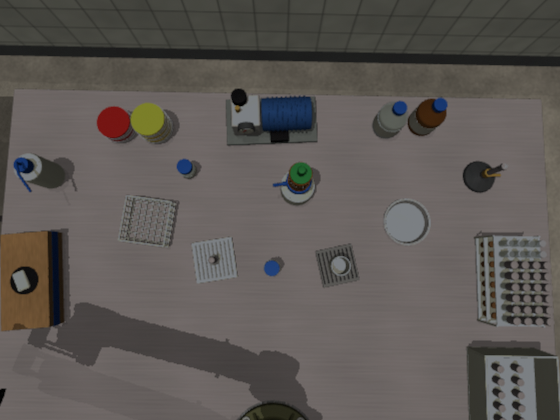

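View pics/side0.png

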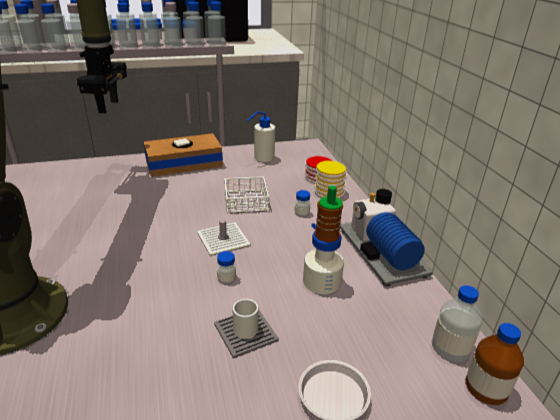

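Top view (up = +x, left = +y): lid (300,172), nozzle tip (276,184), dish (406,222), peg (213,260), cup (340,265), basket (148,220), pots (272,268) and (186,168). Side view: stack handle top about (332,190). Next I measure with masks.

```bash
cat > m.py <<'E'
from h import *
T=np.load('pics/top0.png.npz');S=np.load('pics/side0.png.npz')
def comps(d,lo,hi,roi,amin=8):
    x0,y0,x1,y1=roi;h=cv2.cvtColor(d['image'],cv2.COLOR_RGB2HSV)[y0:y1,x0:x1]
    m=cv2.inRange(h,np.array(lo),np.array(hi));n,l,s,c=cv2.connectedComponentsWithStats(m)
    return [(s[i].tolist()[:2]+s[i].tolist()[2:],(c[i]+[x0,y0]).round(1).tolist(),l==i) for i in range(1,n) if s[i][4]>=amin]
E
python3 - <<'E'
from m import *
def show(n,d,lo,hi,roi,z,amin=8):
    for b,c,_ in comps(d,lo,hi,roi,amin):
        b=[b[0]+roi[0],b[1]+roi[1]]+b[2:]; print(n,b,c,onz(d,*c,z).round(4))
show('greenT',T,(45,100,40),(85,255,255),(270,150,330,210),.219)
show('blueT',T,(105,120,40),(125,255,255),(260,150,330,210),.123)
show('potT',T,(105,120,40),(125,255,255),(255,250,290,290),.066)
show('pot2T',T,(105,120,40),(125,255,255),(170,150,205,185),.066)
show('greenS',S,(45,100,40),(85,255,255),(300,170,360,230),.219)
show('blueS',S,(105,120,40),(125,255,255),(300,215,350,260),.123)
show('amberS',S,(0,120,30),(20,255,255),(305,190,350,250),.174)
for n,d,(x0,y0,x1,y1) in (('T',T,(110,140,450,300)),('S',S,(180,170,390,420))):
    k=3 if n=='S' else 2.3
    cv2.imwrite(f'pics/c{n}.png',cv2.resize(d['image'][y0:y1,x0:x1,::-1],None,fx=2.3,fy=2.3,interpolation=cv2.INTER_CUBIC))
E
```

```text
greenT [290, 163, 22, 21, 355] [300.5, 172.9] [ 0.6746 -0.0522  0.219 ]
blueT [273, 180, 38, 14, 104] [291.8, 187.3] [ 0.6577 -0.0365  0.123 ]
potT [264, 261, 15, 15, 176] [271.3, 267.8] [0.4588 0.0108 0.066 ]
pot2T [177, 159, 15, 15, 177] [184.1, 166.3] [0.7176 0.2436 0.066 ]
greenS [319, 186, 24, 24, 330] [330.7, 199.4] [ 0.6766 -0.0469  0.219 ]
blueS [312, 224, 4, 5, 13] [313.8, 225.5] [0.6623 0.0007 0.123 ]
blueS [313, 232, 28, 19, 262] [325.7, 243.9] [ 0.6644 -0.0725  0.123 ]
amberS [336, 190, 8, 7, 15] [339.8, 193.7] [0.7375 0.0428 0.174 ]
amberS [318, 192, 9, 4, 10] [322.1, 194.0] [0.6962 0.0506 0.174 ]
amberS [315, 201, 28, 41, 746] [327.9, 223.9] [ 0.6656 -0.0707  0.174 ]
```

View pics/cT.png

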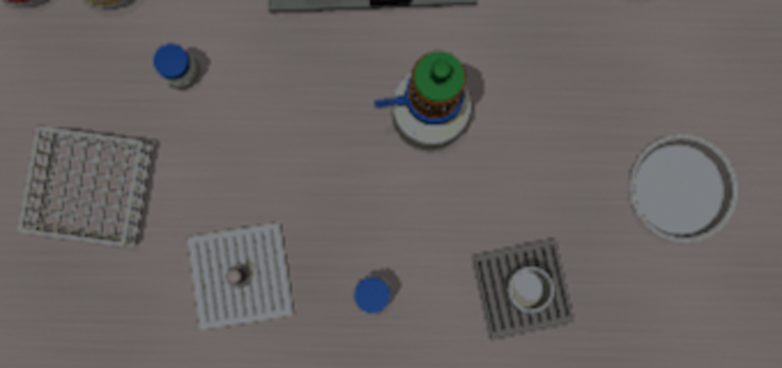

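View pics/cS.png

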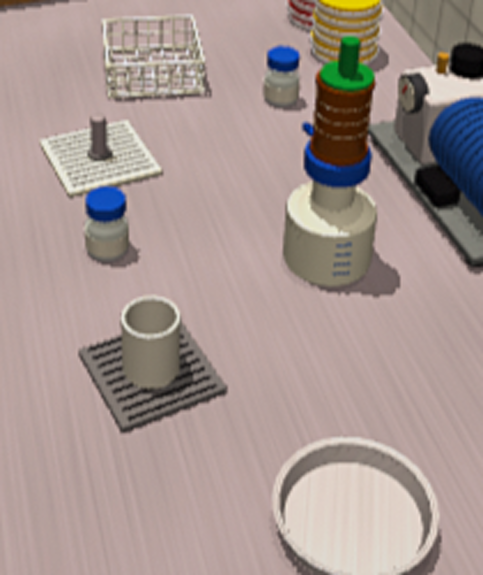

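Top crop: lid disc centre (439,78), tray corners, cup rim (531,289), dish rim (683,188); side crop: handle top (350,42), cup rim (151,314), peg top (98,119), dish rim (356,508). Ray-casting these from both views.

Run:
```python
from m import *
t=lambda u,v,z:onz(T,u/2.3+110-.3,v/2.3+140-.3,z).round(4)
s=lambda u,v,z:onz(S,u/2.3+180-.3,v/2.3+170-.3,z).round(4)
print('lid',t(439,78,.219),'hand',t(442,68,.255),s(350,42,.255),'disc',s(346,76,.219))
print('recv shoulder',t(432,106,.062))
print('flange s',s(337,157,.134),'noz T',t(377,104,.123),'S',s(308,128,.123))
tr=[t(a,b,.008)[:2] for a,b in ((188,239),(280,225),(292,315),(201,328))]
print('peg tray',np.mean(tr,0),tr,'top',t(235,271,.06),s(98,119,.06))
tr=[s(a,b,.008)[:2] for a,b in ((40,148),(128,122),(161,170),(72,192))];print('  S',np.mean(tr,0))
tr=[t(a,b,.008)[:2] for a,b in ((474,255),(555,239),(572,320),(492,338))]
print('cup',np.mean(tr,0),t(531,289,.07),s(151,314,.07))
print('dish',t(683,188,.023),s(356,508,.023))
tr=[t(a,b,.048)[:2] for a,b in ((38,127),(147,141),(126,244),(21,232))];print('bask',np.mean(tr,0),tr,[np.linalg.norm(tr[i]-tr[i-1]) for i in range(4)])
tr=[s(a,b,.048)[:2] for a,b in ((102,19),(196,15),(204,66),(107,68))];print('bask S',np.mean(tr,0),tr,[np.linalg.norm(tr[i]-tr[i-1]) for i in range(4)])
for n,d,(x0,y0,x1,y1) in (('T',T,(115,180,185,255)),('S',S,(215,165,280,225))):
    cv2.imwrite(f'pics/b{n}.png',cv2.resize(d['image'][y0:y1,x0:x1,::-1],(560,600),interpolation=cv2.INTER_CUBIC))
a=np.hstack([cv2.imread('pics/bT.png'),cv2.imread('pics/bS.png')]);cv2.imwrite('pics/b.png',cv2.resize(a,(800,428)))
```

```text
lid [ 0.673  -0.0524  0.219 ] hand [ 0.6753 -0.0531  0.255 ] [ 0.6707 -0.0605  0.255 ] disc [ 0.6707 -0.0594  0.219 ]
recv shoulder [ 0.6723 -0.0536  0.062 ]
flange s [ 0.667  -0.0662  0.134 ] noz T [0.6628 0.0084 0.123 ] S [0.662  0.0014 0.123 ]
peg tray [0.475775 0.1652  ] [array([0.5184, 0.2279]), array([0.5366, 0.1207]), array([0.4324, 0.1036]), array([0.4157, 0.2086])] top [0.4822 0.1637 0.06  ] [0.4741 0.1574 0.06  ]
  S [0.475  0.1572]
cup [ 0.468325 -0.165675] [ 0.468  -0.1653  0.07  ] [ 0.467  -0.1647  0.07  ]
dish [ 0.5875 -0.3503  0.023 ] [ 0.5854 -0.3562  0.023 ]
bask [0.575525 0.341375] [array([0.6419, 0.3963]), array([0.6281, 0.2712]), array([0.5103, 0.2895]), array([0.5218, 0.4085])] [np.float64(0.12071805995790354), np.float64(0.12585884951007617), np.float64(0.11921296070478245), np.float64(0.11955438093185879)]
bask S [0.57295  0.336725] [array([0.5203, 0.4084]), array([0.644 , 0.3928]), array([0.622 , 0.2623]), array([0.5055, 0.2834])] [np.float64(0.1258731107107471), np.float64(0.12467978986186978), np.float64(0.13234141453075074), np.float64(0.11839535463860063)]
```

View pics/b.png

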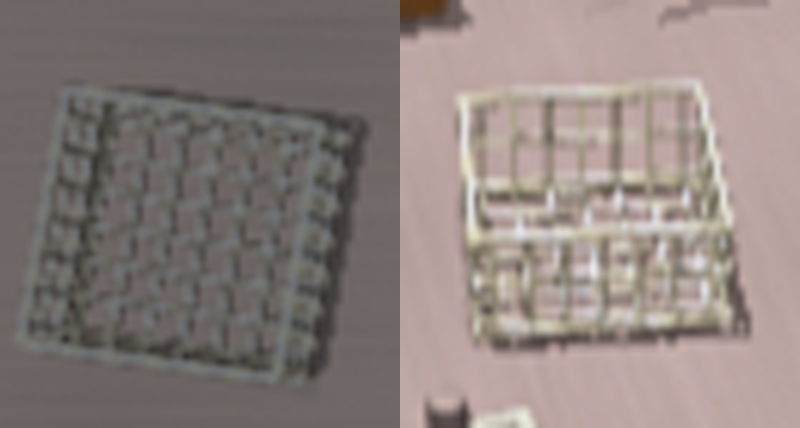

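Both views agree within several mm; stack axis ≈ (0.672, −0.054), nozzle along about +y. I'll raise and turn the tool so that tool x = +y, tool y = +x, then move over the stack and check.

```bash
python3 -m inch '[[[0,0,-8],[0,0,7.12]],[[0,0,-8],[0,0,7.12]],[[0,0,-8],[0,0,7.12]],[[0,0,-8],[0,0,7.12]],[[0,0,-8],[0,0,7.12]],[[0,0,-8],[0,0,7.12]],[[0,0,-8],[0,0,7.12]],[[0,0,-8],[0,0,7.12]],[[0,0,-8],[0,0,7.12]],[[0,0,-8],[0,0,7.12]]]' 0.3 10
python3 -m inch '[[[-15,10,0],[0,0,0]],[[-30,20,0],[0,0,0]],[[-35,24,0],[0,0,0]],[[-35,24,0],[0,0,0]],[[-35,24,0],[0,0,0]],[[-35,24,0],[0,0,0]],[[-35,24,0],[0,0,0]],[[-35,24,0],[0,0,0]],[[-35,24,0],[0,0,0]],[[-35,24,0],[0,0,0]]]'
cat > e.py <<'E'
from h import *
from scipy.spatial.transform import Rotation as Ro
import sys
s=ctrl.get_state();R=Ro.from_rotvec(s['tool_rot']).as_matrix();p=s['position']
print('t',s['time'],'p',p.round(4),'F',s['ft_force'].round(1),'w',round(s['grip_width'],3));print('toolx',R[:,0].round(3),'y',R[:,1].round(3),'z',R[:,2].round(3))
if len(sys.argv)>3:
    print('shift mm',(R.T@(np.array(list(map(float,sys.argv[1:4])))-p)*1e3).round(1), 'turn deg', (Ro.from_matrix(R.T@np.array([[0,1,0],[1,0,0],[0,0,-1.]])).as_rotvec()*57.3).round(2))
E
python3 e.py .672 -.054 .32
```

```text
time: 1.1
position: [0.2092, 0.6152, 0.3192]
tool_rot: [2.226, 2.216, -0.002]
ft_force: [-0.3, -0.3, -0.1]
grip_width: 0.705
time: 2.1
position: [0.432, 0.2888, 0.3193]
tool_rot: [-2.221, -2.222, 0.0]
ft_force: [0.7, 0.5, -0.4]
grip_width: 0.701
t 2.1 p [0.432  0.2888 0.3193] F [ 0.7  0.5 -0.4] w 0.701
toolx [-0.  1. -0.] y [ 1.  0. -0.] z [-0. -0. -1.]
shift mm [-342.9  239.9   -0.8] turn deg [-0.02  0.    0.02]
```

```bash
python3 -m inch '[[[-36,25,0],[0,0,0]],[[-36,25,0],[0,0,0]],[[-36,25,0],[0,0,0]],[[-36,25,0],[0,0,0]],[[-36,25,0],[0,0,0]],[[-36,25,0],[0,0,0]],[[-36,25,0],[0,0,0]],[[-36,25,0],[0,0,0]],[[-36,25,0],[0,0,0]],[[-18,15,0],[0,0,0]]]'
python3 -m inch '[[[0,0,10],[0,0,0]],[[0,0,10],[0,0,0]],[[0,0,10],[0,0,0]],[[0,0,10],[0,0,0]],[[0,0,0],[0,0,0]],[[0,0,0],[0,0,0]],[[0,0,0],[0,0,0]],[[0,0,0],[0,0,0]],[[0,0,0],[0,0,0]],[[0,0,0],[0,0,0]]]'
python3 e.py .672 -.054 .243
python3 - <<'E'
from h import *
d=shot('side','s1.png');p=ctrl.get_state()['position']
for z in (0,-.017):print(proj(d,p+[0,0,z]), (proj(d,p+[0,0,z])-[260,110])*4)
cv2.imwrite('pics/s1c.png',cv2.resize(d['image'][110:260,260:400,::-1],None,fx=4,fy=4,interpolation=cv2.INTER_CUBIC))
E
```

```text
time: 3.1
position: [0.6721, -0.0561, 0.3187]
tool_rot: [2.225, 2.216, -0.004]
ft_force: [0.1, -0.8, -0.3]
grip_width: 0.699
time: 4.1
position: [0.6716, -0.0515, 0.2799]
tool_rot: [2.221, 2.222, 0.001]
ft_force: [0.7, -0.5, 0.5]
grip_width: 0.696
t 4.1 p [ 0.6716 -0.0515  0.2799] F [ 0.7 -0.5  0.5] w 0.696
toolx [-0.  1.  0.] y [1.    0.    0.001] z [ 0.001  0.    -1.   ]
shift mm [-2.5  0.4 36.9] turn deg [ 0.03 -0.    0.02]
[331.807088   175.16790665] [287.22835201 260.67162658]
[331.06635074 182.5098833 ] [284.26540295 290.03953322]
```

View pics/s1c.png

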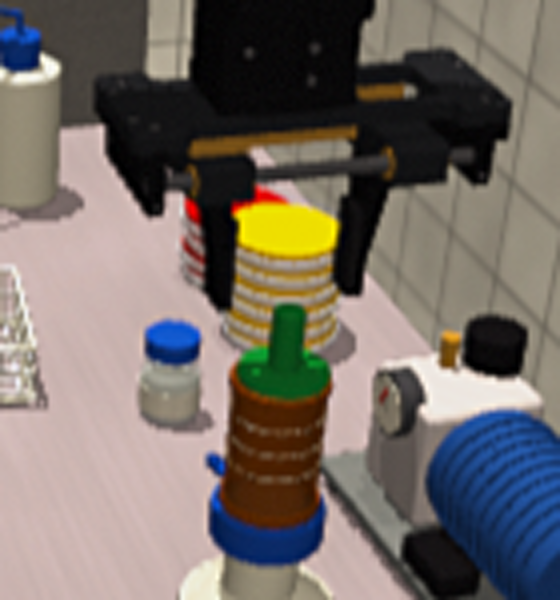

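Side view: fingertips at (220,305)/(350,290) straddle the handle (288,310); the tips show ~1.8 px below their projection, which explains the side camera's ~5 mm y bias. y ≈ −0.054 stands. Descend and grip the lid.

```bash
python3 -m inch '[[[-1,0,5],[0,0,0]],[[-1,0,5],[0,0,0]],[[0,0,5],[0,0,0]],[[0,0,5],[0,0,0]],[[0,0,5],[0,0,0]],[[0,0,5],[0,0,0]],[[0,0,5],[0,0,0]],[[0,0,3],[0,0,0]],[[0,0,0],[0,0,0]],[[0,0,0],[0,0,0]]]'
python3 -m inch '[[[0,0,0],[0,0,0]],[[0,0,0],[0,0,0]],[[0,0,0],[0,0,0]],[[0,0,0],[0,0,0]],[[0,0,0],[0,0,0]],[[0,0,0],[0,0,0]],[[0,0,0],[0,0,0]],[[0,0,0],[0,0,0]],[[0,0,0],[0,0,0]],[[0,0,0],[0,0,0]]]' 1 12
python3 -m inch '[[[0,0,-2],[0,0,0]],[[0,0,-4],[0,0,0]],[[0,0,-6],[0,0,0]],[[0,0,-6],[0,0,0]],[[0,0,-6],[0,0,0]],[[0,0,-6],[0,0,0]],[[0,0,-6],[0,0,0]],[[0,0,-4],[0,0,0]],[[0,0,0],[0,0,0]],[[0,0,0],[0,0,0]]]'
python3 e.py .5875 -.351 .30
python3 - <<'E'
from h import *
d=shot('side','s2.png')
cv2.imwrite('pics/s2c.png',cv2.resize(d['image'][110:260,260:400,::-1],None,fx=3,fy=3,interpolation=cv2.INTER_CUBIC))
E
```

```text
time: 5.15
position: [0.6716, -0.0535, 0.2417]
tool_rot: [2.221, 2.222, 0.0]
ft_force: [-0.2, -0.9, 0.7]
grip_width: 0.698
time: 6.15
position: [0.6717, -0.0534, 0.2417]
tool_rot: [2.221, 2.222, 0.0]
ft_force: [-0.3, -0.1, 0.7]
grip_width: 0.197
time: 7.15
position: [0.6715, -0.0534, 0.2815]
tool_rot: [-2.221, -2.222, -0.0]
ft_force: [0.0, -0.4, -0.0]
grip_width: 0.202
t 7.15 p [ 0.6715 -0.0534  0.2815] F [ 0.  -0.4 -0. ] w 0.202
toolx [-0.  1.  0.] y [ 1.  0. -0.] z [-0.  0. -1.]
shift mm [-297.6  -84.1  -18.5] turn deg [-0.   -0.01  0.02]
```

View pics/s2c.png

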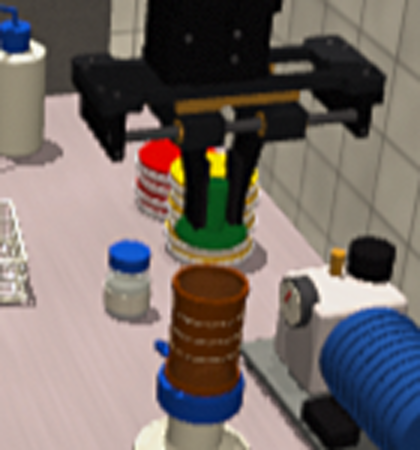

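Lid lifted clean, funnel still standing. Carry to the dish.

```bash
python3 -m inch '[[[-15,-4,0],[0,0,0]],[[-30,-9,0],[0,0,0]],[[-36,-10,0],[0,0,0]],[[-36,-10,0],[0,0,0]],[[-36,-10,0],[0,0,0]],[[-36,-10,0],[0,0,0]],[[-36,-10,0],[0,0,0]],[[-36,-10,0],[0,0,0]],[[-24,-10,0],[0,0,0]],[[-12,-6,0],[0,0,0]]]'
python3 -m inch '[[[0,0,10],[0,0,0]],[[0,0,25],[0,0,0]],[[0,0,30],[0,0,0]],[[0,0,30],[0,0,0]],[[0,0,30],[0,0,0]],[[0,0,30],[0,0,0]],[[0,0,25],[0,0,0]],[[0,0,20],[0,0,0]],[[0,0,10],[0,0,0]],[[0,0,10],[0,0,0]]]'
python3 -m inch '[[[0,0,4],[0,0,0]],[[0,0,4],[0,0,0]],[[0,0,4],[0,0,0]],[[0,0,3],[0,0,0]],[[0,0,3],[0,0,0]],[[0,0,2],[0,0,0]],[[0,0,1],[0,0,0]],[[0,0,1],[0,0,0]],[[0,0,0],[0,0,0]],[[0,0,0],[0,0,0]]]'
python3 e.py .5865 -.351 .0357
```

```text
time: 8.2
position: [0.5795, -0.3551, 0.2815]
tool_rot: [2.227, 2.215, -0.003]
ft_force: [0.2, -0.4, -0.1]
grip_width: 0.202
time: 9.2
position: [0.5834, -0.3487, 0.0606]
tool_rot: [-2.218, -2.224, -0.001]
ft_force: [0.1, -0.0, -0.9]
grip_width: 0.201
time: 10.2
position: [0.5827, -0.3505, 0.0396]
tool_rot: [2.221, 2.222, 0.0]
ft_force: [-0.0, 0.5, -0.5]
grip_width: 0.203
t 10.2 p [ 0.5827 -0.3505  0.0396] F [-0.   0.5 -0.5] w 0.203
toolx [-0.  1.  0.] y [1. 0. 0.] z [ 0.  0. -1.]
shift mm [-0.5  3.8  3.9] turn deg [ 0.01 -0.    0.02]
```

```bash
python3 -m inch '[[[0,1,0.5],[0,0,0]],[[0,1,0.5],[0,0,0]],[[0,1,0.5],[0,0,0]],[[0,0,0.5],[0,0,0]],[[0,0,0.5],[0,0,0]],[[0,0,0.5],[0,0,0]],[[0,0,0.4],[0,0,0]],[[0,0,0.2],[0,0,0]],[[0,0,0],[0,0,0]],[[0,0,0],[0,0,0]]]'
```

```text
time: 11.2
position: [0.5856, -0.3505, 0.036]
tool_rot: [2.221, 2.222, 0.0]
ft_force: [0.2, -0.0, -0.2]
grip_width: 0.197
```

```bash
python3 -m inch '[[[0,0,0.2],[0,0,0]],[[0,0,0.2],[0,0,0]],[[0,0,0.2],[0,0,0]],[[0,0,0.2],[0,0,0]],[[0,0,0.2],[0,0,0]],[[0,0,0],[0,0,0]],[[0,0,0],[0,0,0]],[[0,0,0],[0,0,0]],[[0,0,0],[0,0,0]],[[0,0,0],[0,0,0]]]'
```

```text
time: 12.2
position: [0.5857, -0.3505, 0.0356]
tool_rot: [2.221, 2.222, 0.001]
ft_force: [-1.0, 0.8, 5.3]
grip_width: 0.202
```

Contact felt (5 N). Release, rise, and go back above the funnel.

```bash
python3 -m inch '[[[0,0,0],[0,0,0]],[[0,0,0],[0,0,0]],[[0,0,0],[0,0,0]],[[0,0,0],[0,0,0]],[[0,0,0],[0,0,0]],[[0,0,-2],[0,0,0]],[[0,0,-5],[0,0,0]],[[0,0,-10],[0,0,0]],[[0,0,-15],[0,0,0]],[[0,0,-20],[0,0,0]]]' 0.5
python3 -m inch '[[[0,0,-20],[0,0,0]],[[0,0,-25],[0,0,0]],[[0,0,-25],[0,0,0]],[[0,0,-25],[0,0,0]],[[0,0,-25],[0,0,0]],[[0,0,-25],[0,0,0]],[[0,0,-25],[0,0,0]],[[0,0,-20],[0,0,0]],[[0,0,-12],[0,0,0]],[[0,0,-10],[0,0,0]]]' 0.1
python3 -m inch '[[[15,4,0],[0,0,0]],[[30,9,0],[0,0,0]],[[36,10,0],[0,0,0]],[[36,10,0],[0,0,0]],[[36,10,0],[0,0,0]],[[36,10,0],[0,0,0]],[[36,10,0],[0,0,0]],[[36,10,0],[0,0,0]],[[24,6,0],[0,0,0]],[[12,2,0],[0,0,0]]]'
python3 -m inch '[[[0,0,0],[0,0,0]],[[0,0,0],[0,0,0]],[[0,0,10],[0,0,0]],[[0,0,10],[0,0,0]],[[0,0,0],[0,0,0]],[[0,0,0],[0,0,0]],[[0,0,0],[0,0,0]],[[0,0,0],[0,0,0]],[[0,0,0],[0,0,0]],[[0,0,0],[0,0,0]]]'
python3 e.py .6716 -.0535 .172
python3 - <<'E'
from h import *
d=shot('side','s3.png')
cv2.imwrite('pics/s3c.png',d['image'][130:,200:400,::-1].repeat(2,0).repeat(2,1))
E
```

```text
time: 13.2
position: [0.5854, -0.3504, 0.088]
tool_rot: [-2.221, -2.221, 0.0]
ft_force: [0.4, 0.0, 0.2]
grip_width: 0.503
time: 14.2
position: [0.5856, -0.3507, 0.3007]
tool_rot: [2.22, 2.22, 0.001]
ft_force: [0.3, 0.8, -0.4]
grip_width: 0.9
time: 15.2
position: [0.6667, -0.0479, 0.2973]
tool_rot: [-2.212, -2.226, 0.001]
ft_force: [-0.3, 0.3, -0.2]
grip_width: 0.896
time: 16.2
position: [0.6666, -0.0534, 0.2792]
tool_rot: [2.221, 2.222, 0.001]
ft_force: [-0.7, 0.1, -0.3]
grip_width: 0.9
t 16.2 p [ 0.6666 -0.0534  0.2792] F [-0.7  0.1 -0.3] w 0.9
toolx [-0.  1.  0.] y [1. 0. 0.] z [ 0.  0. -1.]
shift mm [-1.000e-01  4.900e+00  1.072e+02] turn deg [ 0.02 -0.    0.03]
```

View pics/s3c.png

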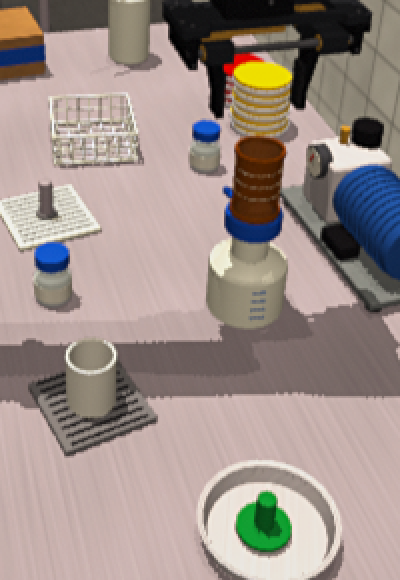

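Lid sits flat in the dish. Lower over the funnel and grip it.

```bash
python3 -m inch '[[[0,5,0],[0,0,0]],[[0,0,8],[0,0,0]],[[0,0,14],[0,0,0]],[[0,0,15],[0,0,0]],[[0,0,15],[0,0,0]],[[0,0,15],[0,0,0]],[[0,0,15],[0,0,0]],[[0,0,10],[0,0,0]],[[0,0,10],[0,0,0]],[[0,0,4],[0,0,0]]]'
python3 -m inch '[[[0,0,0],[0,0,0]],[[0,0,0],[0,0,0]],[[0,0,0],[0,0,0]],[[0,0,0],[0,0,0]],[[0,0,0],[0,0,0]],[[0,0,0],[0,0,0]],[[0,0,0],[0,0,0]],[[0,0,0],[0,0,0]],[[0,0,0],[0,0,0]],[[0,0,0],[0,0,0]]]' 1 12
python3 -m inch '[[[0,0,-2],[0,0,0]],[[0,0,-3],[0,0,0]],[[0,0,-5],[0,0,0]],[[0,0,-5],[0,0,0]],[[0,0,-5],[0,0,0]],[[0,0,-5],[0,0,0]],[[0,0,-5],[0,0,0]],[[0,0,-5],[0,0,0]],[[0,0,-5],[0,0,0]],[[0,0,0],[0,0,0]]]'
python3 e.py .477 .164 .21
python3 - <<'E'
from h import *
d=shot('side','s4.png');T=shot('top','t4.png')
cv2.imwrite('pics/s4c.png',cv2.resize(d['image'][100:330,180:400,::-1],None,fx=2,fy=2))
E
```

```text
time: 17.25
position: [0.6711, -0.0533, 0.1717]
tool_rot: [-2.22, -2.221, 0.001]
ft_force: [-0.5, -0.7, -0.1]
grip_width: 0.899
time: 18.25
position: [0.6721, -0.0535, 0.1737]
tool_rot: [2.22, 2.221, 0.002]
ft_force: [2.0, 0.9, 5.8]
grip_width: 0.602
time: 19.25
position: [0.672, -0.0536, 0.214]
tool_rot: [2.22, 2.221, 0.002]
ft_force: [0.1, 0.5, -0.5]
grip_width: 0.599
t 19.25 p [ 0.672  -0.0536  0.214 ] F [ 0.1  0.5 -0.5] w 0.599
toolx [-0.  1.  0.] y [1.    0.    0.002] z [ 0.002  0.    -1.   ]
shift mm [ 217.6 -194.9    3.7] turn deg [ 0.09 -0.    0.02]
```

View pics/s4c.png

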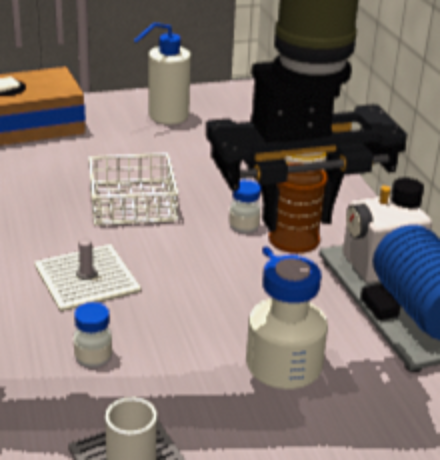

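Funnel is up, upright and clear of the base. Carry over the peg.

```bash
python3 -m inch '[[[10,-9,0],[0,0,0]],[[24,-22,0],[0,0,0]],[[28,-25,0],[0,0,0]],[[28,-25,0],[0,0,0]],[[28,-25,0],[0,0,0]],[[28,-25,0],[0,0,0]],[[28,-25,0],[0,0,0]],[[24,-22,0],[0,0,0]],[[14,-13,0],[0,0,0]],[[6,-5,0],[0,0,0]]]'
python3 -m inch '[[[0,0,10],[0,0,0]],[[0,0,20],[0,0,0]],[[0,0,20],[0,0,0]],[[0,0,20],[0,0,0]],[[0,0,10],[0,0,0]],[[0,0,0],[0,0,0]],[[0,0,0],[0,0,0]],[[0,0,0],[0,0,0]],[[0,0,0],[0,0,0]],[[0,0,0],[0,0,0]]]'
python3 e.py .476 .1645 .048
python3 - <<'E'
from h import *
d=shot('side','s5.png');p=ctrl.get_state()['position']
print((proj(d,p+[0,.0,-.04])-[170,130])*4)
cv2.imwrite('pics/s5c.png',cv2.resize(d['image'][130:280,170:310,::-1],None,fx=4,fy=4,interpolation=cv2.INTER_CUBIC))
E
```

```text
time: 20.35
position: [0.473, 0.1669, 0.2128]
tool_rot: [-2.215, -2.226, -0.0]
ft_force: [0.2, -0.1, -1.1]
grip_width: 0.603
time: 21.35
position: [0.4759, 0.1647, 0.1336]
tool_rot: [2.221, 2.222, 0.002]
ft_force: [0.1, -0.5, -2.2]
grip_width: 0.603
t 21.35 p [0.4759 0.1647 0.1336] F [ 0.1 -0.5 -2.2] w 0.603
toolx [-0.     1.     0.001] y [1.    0.    0.001] z [ 0.001  0.001 -1.   ]
shift mm [-0.3  0.  85.6] turn deg [ 0.07 -0.05  0.02]
[208.07362862 315.03640152]
```

View pics/s5c.png

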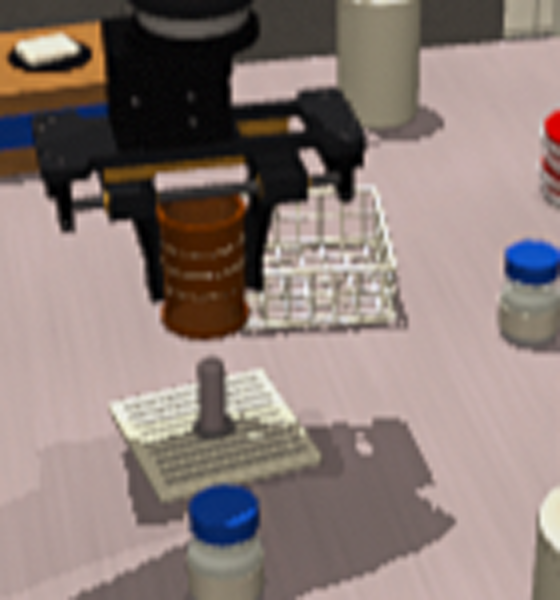

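Funnel bottom centre (205,318) sits over the peg top (211,362). Lower.

```bash
python3 -m inch '[[[0,0,6],[0,0,0]],[[0,0,10],[0,0,0]],[[0,0,12],[0,0,0]],[[0,0,12],[0,0,0]],[[0,0,12],[0,0,0]],[[0,0,10],[0,0,0]],[[0,0,8],[0,0,0]],[[0,0,6],[0,0,0]],[[0,0,4],[0,0,0]],[[0,0,0],[0,0,0]]]'
python3 -m inch '[[[0,0,0.6],[0,0,0]],[[0,0,0.5],[0,0,0]],[[0,0,0.5],[0,0,0]],[[0,0,0.5],[0,0,0]],[[0,0,0.5],[0,0,0]],[[0,0,0.5],[0,0,0]],[[0,0,0.5],[0,0,0]],[[0,0,0.4],[0,0,0]],[[0,0,0],[0,0,0]],[[0,0,0],[0,0,0]]]'
```

```text
time: 22.4
position: [0.4753, 0.1644, 0.0526]
tool_rot: [-2.221, -2.222, 0.001]
ft_force: [0.6, -0.3, -1.1]
grip_width: 0.598
time: 23.4
position: [0.4755, 0.1645, 0.049]
tool_rot: [2.221, 2.222, 0.0]
ft_force: [-0.3, -0.1, -1.3]
grip_width: 0.602
```

```bash
python3 -m inch '[[[0,0,0.3],[0,0,0]],[[0,0,0.3],[0,0,0]],[[0,0,0.3],[0,0,0]],[[0,0,0.3],[0,0,0]],[[0,0,0.3],[0,0,0]],[[0,0,0],[0,0,0]],[[0,0,0],[0,0,0]],[[0,0,0],[0,0,0]],[[0,0,0],[0,0,0]],[[0,0,0],[0,0,0]]]'
```

```text
time: 24.4
position: [0.4755, 0.1646, 0.0477]
tool_rot: [-2.221, -2.222, -0.0]
ft_force: [-1.9, -0.8, 3.7]
grip_width: 0.603
```

```bash
python3 -m inch '[[[0,0,0],[0,0,0]],[[0,0,0],[0,0,0]],[[0,0,0],[0,0,0]],[[0,0,0],[0,0,0]],[[0,0,0],[0,0,0]],[[0,0,-4],[0,0,0]],[[0,0,-10],[0,0,0]],[[0,0,-15],[0,0,0]],[[0,0,-20],[0,0,0]],[[0,0,-25],[0,0,0]]]' 0.1
python3 -m inch '[[[0,0,-20],[0,0,0]],[[0,0,-20],[0,0,0]],[[0,0,-20],[0,0,0]],[[0,0,-20],[0,0,0]],[[0,0,-10],[0,0,0]],[[-4,0,-2],[0,0,0]],[[-10,6,0],[0,0,0]],[[-10,6,0],[0,0,0]],[[-10,6,0],[0,0,0]],[[-5,3,0],[0,0,0]]]'
python3 - <<'E'
from h import *
a=shot('side','s6.png')['image'][130:330,170:370];b=shot('top','t6.png')['image'][140:290,180:380]
cv2.imwrite('pics/c6.png',np.hstack([cv2.resize(a,(400,400)),np.vstack([cv2.resize(b,(400,300),interpolation=cv2.INTER_CUBIC),np.zeros((100,400,3),np.uint8)])])[:,:,::-1])
E
```

```text
time: 25.4
position: [0.4751, 0.1642, 0.1224]
tool_rot: [-2.221, -2.222, 0.001]
ft_force: [-0.1, -0.3, -0.5]
grip_width: 0.898
time: 26.4
position: [0.4971, 0.1233, 0.2128]
tool_rot: [2.224, 2.219, -0.002]
ft_force: [0.1, -0.4, -0.1]
grip_width: 0.897
```

View pics/c6.png

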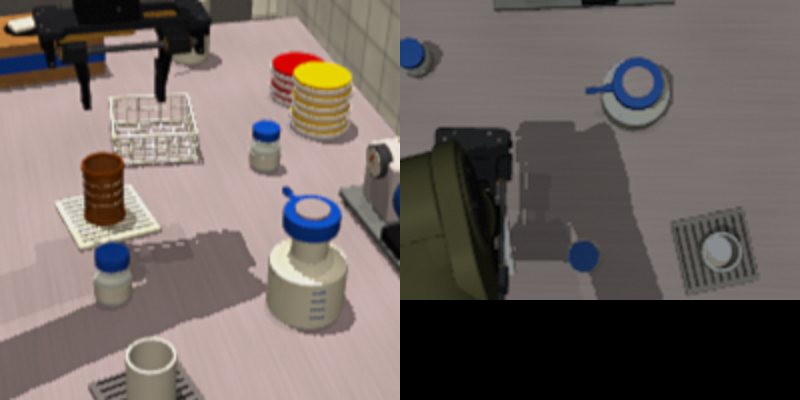

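Funnel stands on the tray over the peg. Flange in the top view at about (298,181.5), nozzle pointing left. Measuring it.

```bash
python3 - <<'E'
from h import *
d=np.load('pics/t6.png.npz');h=cv2.cvtColor(d['image'],cv2.COLOR_RGB2HSV)[160:205,265:320]
m=cv2.inRange(h,np.array((105,120,40)),np.array((125,255,255)))
c=max(cv2.findContours(m,0,1)[0],key=cv2.contourArea);f=np.zeros_like(m);cv2.drawContours(f,[c],-1,255,-1)
o=cv2.morphologyEx(f,cv2.MORPH_OPEN,cv2.getStructuringElement(2,(11,11)))
x,y,w,hh=cv2.boundingRect(o);M=cv2.moments(o,True);u,v=M['m10']/M['m00']+265,M['m01']/M['m00']+160
print(w,hh,u,v,onz(d,u,v,.131));n=np.argwhere(f>0);k=n[n[:,1].argsort()[:4]].mean(0);print('noz',onz(d,k[1]+265,k[0]+160,.123))
E
python3 e.py .672 -.0535 .21
```

```text
25 26 298.39292730844795 181.41453831041258 [ 0.67129842 -0.05219545  0.131     ]
noz [0.66138059 0.00869134 0.123     ]
t 26.5 p [0.4969 0.1239 0.2131] F [ 0.1  0.1 -0.3] w 0.904
toolx [ 0.002  1.    -0.001] y [ 1.    -0.002 -0.   ] z [-0.    -0.001 -1.   ]
shift mm [-177.   175.5    3.1] turn deg [-0.02  0.05 -0.13]
```

```bash
python3 -m inch '[[[-9,9,0],[0,0,0]],[[-18,18,0],[0,0,0]],[[-24,24,0],[0,0,0]],[[-24,24,0],[0,0,0]],[[-24,24,0],[0,0,0]],[[-24,24,0],[0,0,0]],[[-24,24,0],[0,0,0]],[[-18,18,0],[0,0,0]],[[-9,8,0],[0,0,0]],[[-3,2,0],[0,0,0]]]' 0
python3 -m inch '[[[0,0,5],[0,0,0]],[[0,0,10],[0,0,0]],[[0,0,15],[0,0,0]],[[0,0,10],[0,0,0]],[[0,0,5],[0,0,0]],[[0,0,0],[0,0,0]],[[0,0,0],[0,0,0]],[[0,0,0],[0,0,0]],[[0,0,0],[0,0,0]],[[0,0,0],[0,0,0]]]'
python3 e.py .671 -.053 .1215
```

```text
time: 27.5
position: [0.6717, -0.0523, 0.2127]
tool_rot: [-2.222, -2.22, 0.002]
ft_force: [-0.8, -0.2, 0.1]
grip_width: 1.0
time: 28.5
position: [0.6718, -0.0515, 0.1689]
tool_rot: [2.221, 2.221, 0.001]
ft_force: [-0.0, -0.2, 0.2]
grip_width: 0.997
t 28.5 p [ 0.6718 -0.0515  0.1689] F [-0.  -0.2  0.2] w 0.997
toolx [-0.  1.  0.] y [1.    0.    0.001] z [ 0.001  0.    -1.   ]
shift mm [-1.5 -0.8 47.4] turn deg [ 0.05 -0.    0.02]
```

```bash
python3 -m inch '[[[-1,-0.5,5],[0,0,0]],[[0,0,8],[0,0,0]],[[0,0,8],[0,0,0]],[[0,0,8],[0,0,0]],[[0,0,8],[0,0,0]],[[0,0,6],[0,0,0]],[[0,0,4],[0,0,0]],[[0,0,0],[0,0,0]],[[0,0,0],[0,0,0]],[[0,0,0],[0,0,0]]]'
python3 -m inch '[[[0,0,0],[0,0,0]],[[0,0,0],[0,0,0]],[[0,0,0],[0,0,0]],[[0,0,0],[0,0,0]],[[0,0,0],[0,0,0]],[[0,0,0],[0,0,0]],[[0,0,0],[0,0,0]],[[0,0,0],[0,0,0]],[[0,0,0],[0,0,0]],[[0,0,0],[0,0,0]]]' 1 18
```

```text
time: 29.5
position: [0.6714, -0.0525, 0.122]
tool_rot: [2.221, 2.221, 0.001]
ft_force: [0.7, 0.8, 0.3]
grip_width: 0.997
time: 30.5
position: [0.6714, -0.0524, 0.1218]
tool_rot: [2.221, 2.221, 0.001]
ft_force: [2.5, -0.8, 1.9]
grip_width: 0.73
```

```bash
python3 -m inch '[[[0,0,-2],[0,0,0]],[[0,0,-4],[0,0,0]],[[0,0,-5],[0,0,0]],[[0,0,-6],[0,0,0]],[[0,0,-6],[0,0,0]],[[0,0,-6],[0,0,0]],[[0,0,-6],[0,0,0]],[[0,0,-6],[0,0,0]],[[0,0,-4],[0,0,0]],[[0,0,0],[0,0,0]]]'
python3 e.py .4677 -.1655 .1
python3 - <<'E'
from h import *
d=shot('side','s7.png')
cv2.imwrite('pics/s7c.png',cv2.resize(d['image'][100:350,180:400,::-1],None,fx=2,fy=2))
E
```

```text
time: 31.5
position: [0.6714, -0.0525, 0.1673]
tool_rot: [2.22, 2.221, 0.002]
ft_force: [-0.2, 0.7, -2.4]
grip_width: 0.727
t 31.5 p [ 0.6714 -0.0525  0.1673] F [-0.2  0.7 -2.4] w 0.727
toolx [-0.  1.  0.] y [1.    0.    0.001] z [ 0.001  0.    -1.   ]
shift mm [-112.9 -203.9   67.1] turn deg [ 0.08 -0.01  0.02]
```

View pics/s7c.png

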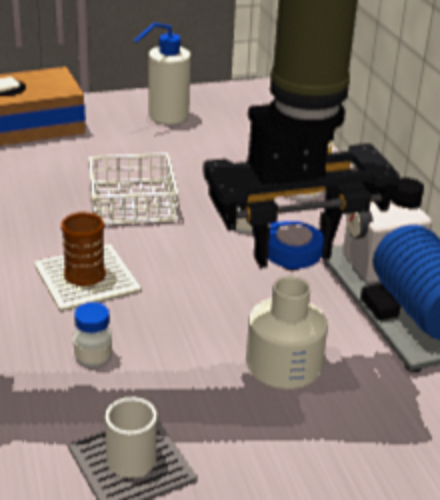

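Base is lifted level, receiver stays put. Carry to the cup.

```bash
python3 -m inch '[[[-6,-10,0],[0,0,0]],[[-12,-22,0],[0,0,0]],[[-14,-26,0],[0,0,0]],[[-14,-26,0],[0,0,0]],[[-14,-26,0],[0,0,0]],[[-14,-26,0],[0,0,0]],[[-14,-26,0],[0,0,0]],[[-12,-22,0],[0,0,0]],[[-8,-14,0],[0,0,0]],[[-5,-6,0],[0,0,0]]]'
python3 -m inch '[[[0,0,5],[0,0,0]],[[0,0,12],[0,0,0]],[[0,0,15],[0,0,0]],[[0,0,12],[0,0,0]],[[0,0,6],[0,0,0]],[[0,0,0],[0,0,0]],[[0,0,0],[0,0,0]],[[0,0,0],[0,0,0]],[[0,0,0],[0,0,0]],[[0,0,0],[0,0,0]]]'
python3 e.py .4677 -.1655 .0798
python3 - <<'E'
from h import *
d=shot('side','s8.png')
cv2.imwrite('pics/s8c.png',cv2.resize(d['image'][220:360,190:320,::-1],None,fx=4,fy=4,interpolation=cv2.INTER_CUBIC))
E
```

```text
time: 32.55
position: [0.4647, -0.1666, 0.166]
tool_rot: [-2.222, -2.218, -0.001]
ft_force: [-0.9, -0.4, -1.7]
grip_width: 0.727
time: 33.55
position: [0.4674, -0.1656, 0.1169]
tool_rot: [2.221, 2.221, 0.001]
ft_force: [0.2, -0.3, -1.6]
grip_width: 0.73
t 33.55 p [ 0.4674 -0.1656  0.1169] F [ 0.2 -0.3 -1.6] w 0.73
toolx [-0.  1.  0.] y [1.    0.    0.001] z [ 0.001  0.    -1.   ]
shift mm [ 0.1  0.3 37.1] turn deg [ 0.06 -0.01  0.02]
```

View pics/s8c.png

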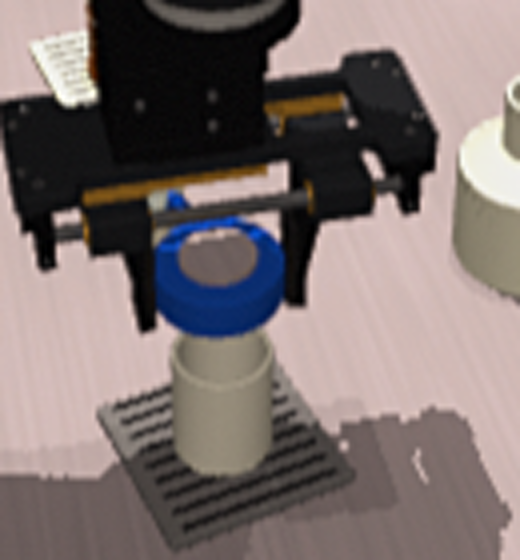

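Run:
```python
from h import *
d=np.load('pics/s8.png.npz')
for X in ((.4674,-.1656,.1291),(.4674,-.1656,.070),(.4674,-.1606,.07)):print((proj(d,X)-[190,220])*4)
for X in ((.4674-.0255,-.1656,.07),(.4674+.0255,-.1656,.07),(.4674,-.1656-.0255,.07)):print('rim',(proj(d,X)-[190,220])*4)
```

```text
[221.34844648 254.70177026]
[222.5417011  345.99211812]
[220.47123972 339.00250268]
rim [171.41592243 354.58843089]
rim [273.01906363 337.50483035]
rim [233.39510497 382.63183528]
```

Flange and cup rim agree to within ~2 mm in the side view. Lower into the cup.

```bash
python3 -m inch '[[[0,0,3],[0,0,0]],[[0,0,4],[0,0,0]],[[0,0,4],[0,0,0]],[[0,0,4],[0,0,0]],[[0,0,4],[0,0,0]],[[0,0,4],[0,0,0]],[[0,0,4],[0,0,0]],[[0,0,3],[0,0,0]],[[0,0,2],[0,0,0]],[[0,0,0],[0,0,0]]]'
python3 -m inch '[[[0,0,0.6],[0,0,0]],[[0,0,0.6],[0,0,0]],[[0,0,0.6],[0,0,0]],[[0,0,0.6],[0,0,0]],[[0,0,0.6],[0,0,0]],[[0,0,0.5],[0,0,0]],[[0,0,0.3],[0,0,0]],[[0,0,0.2],[0,0,0]],[[0,0,0],[0,0,0]],[[0,0,0],[0,0,0]]]'
```

```text
time: 34.6
position: [0.4669, -0.1655, 0.0842]
tool_rot: [-2.221, -2.221, 0.001]
ft_force: [0.4, -0.5, -1.8]
grip_width: 0.733
time: 35.6
position: [0.4671, -0.1655, 0.0805]
tool_rot: [2.221, 2.222, 0.0]
ft_force: [0.6, 0.0, -1.2]
grip_width: 0.732
```

```bash
python3 -m inch '[[[0,0,0.3],[0,0,0]],[[0,0,0.3],[0,0,0]],[[0,0,0.2],[0,0,0]],[[0,0,0.2],[0,0,0]],[[0,0,0.2],[0,0,0]],[[0,0,0],[0,0,0]],[[0,0,0],[0,0,0]],[[0,0,0],[0,0,0]],[[0,0,0],[0,0,0]],[[0,0,0],[0,0,0]]]'
```

```text
time: 36.6
position: [0.4671, -0.1655, 0.0795]
tool_rot: [-2.221, -2.222, -0.0]
ft_force: [-2.7, 1.0, 5.7]
grip_width: 0.732
```

Seated (5.7 N). Release, rise, and image the receiver.

```bash
python3 -m inch '[[[0,0,0],[0,0,0]],[[0,0,0],[0,0,0]],[[0,0,0],[0,0,0]],[[0,0,0],[0,0,0]],[[0,0,0],[0,0,0]],[[0,0,-4],[0,0,0]],[[0,0,-10],[0,0,0]],[[0,0,-20],[0,0,0]],[[0,0,-25],[0,0,0]],[[0,0,-25],[0,0,0]]]' 0
python3 -m inch '[[[0,0,-25],[0,0,0]],[[0,0,-10],[0,0,0]],[[0,0,0],[0,0,0]],[[0,0,0],[0,0,0]],[[0,0,0],[0,0,0]],[[0,0,0],[0,0,0]],[[0,0,0],[0,0,0]],[[0,0,0],[0,0,0]],[[0,0,0],[0,0,0]],[[0,0,0],[0,0,0]]]' 0.15
python3 e.py .672 -.0535 .2
python3 - <<'E'
from h import *
a=shot('side','s9.png')['image'][180:330,190:360];b=shot('top','t9.png')['image'][150:210,260:340]
cv2.imwrite('pics/c9.png',np.hstack([cv2.resize(a,(400,353)),np.vstack([cv2.resize(b,(400,300),interpolation=cv2.INTER_CUBIC),np.zeros((53,400,3),np.uint8)])])[:,:,::-1])
E
```

```text
time: 37.6
position: [0.467, -0.1658, 0.1648]
tool_rot: [2.221, 2.221, 0.0]
ft_force: [0.2, 0.2, -0.8]
grip_width: 1.001
time: 38.6
position: [0.467, -0.1655, 0.1982]
tool_rot: [-2.221, -2.222, 0.0]
ft_force: [-0.1, 0.1, -0.2]
grip_width: 0.851
t 38.6 p [ 0.467  -0.1655  0.1982] F [-0.1  0.1 -0.2] w 0.851
toolx [-0.  1.  0.] y [ 1.  0. -0.] z [-0.  0. -1.]
shift mm [112.  205.   -1.8] turn deg [-0.01 -0.    0.01]
```

View pics/c9.png

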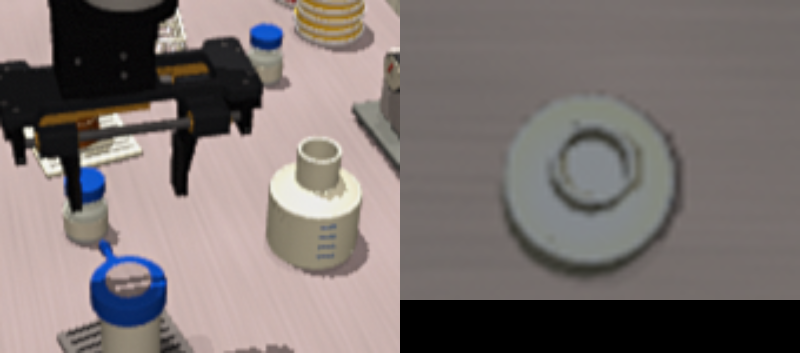

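Base sits level in the cup. Neck rim centre at top-view pixel ≈ (298.6,183.6).

```bash
python3 - <<'E'
from h import *
d=np.load('pics/t9.png.npz');print(onz(d,298.6,183.6,.112), onz(d,297.8,185.6,.062))
E
python3 -m inch '[[[6,10,0],[0,0,0]],[[12,22,0],[0,0,0]],[[14,26,0],[0,0,0]],[[14,26,0],[0,0,0]],[[14,26,0],[0,0,0]],[[14,26,0],[0,0,0]],[[14,26,0],[0,0,0]],[[12,22,0],[0,0,0]],[[8,14,0],[0,0,0]],[[4,7,0],[0,0,0]]]'
python3 -m inch '[[[0,0,8],[0,0,0]],[[0,0,15],[0,0,0]],[[0,0,15],[0,0,0]],[[0,0,8],[0,0,0]],[[0,0,4],[0,0,0]],[[0,0,0],[0,0,0]],[[0,0,0],[0,0,0]],[[0,0,0],[0,0,0]],[[0,0,0],[0,0,0]],[[0,0,0],[0,0,0]]]'
python3 e.py .672 -.053 .0985
```

```text
[ 0.6692643  -0.05374756  0.112     ] [ 0.67283579 -0.05429325  0.062     ]
time: 39.7
position: [0.6736, -0.0509, 0.1971]
tool_rot: [-2.217, -2.225, 0.001]
ft_force: [-0.3, -0.0, -0.2]
grip_width: 0.85
time: 40.7
position: [0.6723, -0.0534, 0.1487]
tool_rot: [2.221, 2.222, 0.001]
ft_force: [0.4, -0.8, 0.7]
grip_width: 0.848
t 40.7 p [ 0.6723 -0.0534  0.1487] F [ 0.4 -0.8  0.7] w 0.848
toolx [-0.  1.  0.] y [1.    0.    0.001] z [ 0.001  0.    -1.   ]
shift mm [ 0.4 -0.3 50.2] turn deg [ 0.05 -0.01  0.02]
```

```bash
python3 -m inch '[[[0,0,6],[0,0,0]],[[0,-1,8],[0,0,0]],[[0,0,8],[0,0,0]],[[0,0,8],[0,0,0]],[[0,0,8],[0,0,0]],[[0,0,6],[0,0,0]],[[0,0,4],[0,0,0]],[[0,0,2],[0,0,0]],[[0,0,0],[0,0,0]],[[0,0,0],[0,0,0]]]'
python3 -m inch '[[[0,0,0],[0,0,0]],[[0,0,0],[0,0,0]],[[0,0,0],[0,0,0]],[[0,0,0],[0,0,0]],[[0,0,0],[0,0,0]],[[0,0,0],[0,0,0]],[[0,0,0],[0,0,0]],[[0,0,0],[0,0,0]],[[0,0,0],[0,0,0]],[[0,0,0],[0,0,0]]]' 1 35
python3 -m inch '[[[0,0,-2],[0,0,0]],[[0,0,-5],[0,0,0]],[[0,0,-10],[0,0,0]],[[0,0,-12],[0,0,0]],[[0,0,-14],[0,0,0]],[[0,0,-14],[0,0,0]],[[0,0,-14],[0,0,0]],[[0,0,-10],[0,0,0]],[[0,0,-5],[0,0,0]],[[0,0,0],[0,0,0]]]'
python3 e.py .575 .341 .19
```

```text
time: 41.7
position: [0.6713, -0.0535, 0.0986]
tool_rot: [2.221, 2.222, 0.001]
ft_force: [-0.3, 0.2, -0.6]
grip_width: 0.848
time: 42.7
position: [0.6714, -0.0535, 0.0986]
tool_rot: [2.221, 2.221, 0.001]
ft_force: [2.0, -0.1, 1.8]
grip_width: 0.48
time: 43.7
position: [0.6714, -0.0535, 0.1852]
tool_rot: [2.22, 2.221, 0.002]
ft_force: [0.6, 1.0, -2.3]
grip_width: 0.474
t 43.7 p [ 0.6714 -0.0535  0.1852] F [ 0.6  1.  -2.3] w 0.474
toolx [-0.  1.  0.] y [1.    0.    0.001] z [ 0.001  0.    -1.   ]
shift mm [394.6 -96.3  -4.9] turn deg [ 0.08 -0.01  0.02]
```

Neck gripped and receiver raised. Carry to the basket.

```bash
python3 -m inch '[[[10,-2,0],[0,0,0]],[[20,-5,0],[0,0,0]],[[25,-6,0],[0,0,0]],[[25,-6,0],[0,0,0]],[[25,-6,0],[0,0,0]],[[25,-6,0],[0,0,0]],[[25,-6,0],[0,0,0]],[[25,-6,0],[0,0,0]],[[25,-6,0],[0,0,0]],[[25,-6,0],[0,0,0]]]'
python3 -m inch '[[[25,-7,0],[0,0,0]],[[25,-7,0],[0,0,0]],[[25,-7,0],[0,0,0]],[[25,-7,0],[0,0,0]],[[25,-7,0],[0,0,0]],[[20,-3,0],[0,0,0]],[[14,-2,0],[0,0,0]],[[5,-1,0],[0,0,0]],[[0,0,0],[0,0,0]],[[0,0,0],[0,0,0]]]'
python3 -m inch '[[[0,0,5],[0,0,0]],[[0,0,8],[0,0,0]],[[0,0,8],[0,0,0]],[[0,0,5],[0,0,0]],[[0,0,0],[0,0,0]],[[0,0,0],[0,0,0]],[[0,0,0],[0,0,0]],[[0,0,0],[0,0,0]],[[0,0,0],[0,0,0]],[[0,0,0],[0,0,0]]]'
python3 e.py .575 .341 .1026
python3 - <<'E'
from h import *
d=shot('side','s10.png')
cv2.imwrite('pics/s10c.png',cv2.resize(d['image'][100:240,180:310,::-1],None,fx=4,fy=4,interpolation=cv2.INTER_CUBIC))
E
```

```text
time: 44.7
position: [0.6146, 0.1785, 0.1833]
tool_rot: [-2.219, -2.222, 0.002]
ft_force: [0.1, 1.3, -3.1]
grip_width: 0.476
time: 45.7
position: [0.5756, 0.3387, 0.1842]
tool_rot: [2.223, 2.219, -0.001]
ft_force: [-0.0, -0.8, -1.9]
grip_width: 0.479
time: 46.7
position: [0.575, 0.3406, 0.1585]
tool_rot: [2.221, 2.222, 0.001]
ft_force: [-0.2, -0.2, -1.9]
grip_width: 0.474
t 46.7 p [0.575  0.3406 0.1585] F [-0.2 -0.2 -1.9] w 0.474
toolx [-0.  1.  0.] y [1. 0. 0.] z [ 0.  0. -1.]
shift mm [ 0.4  0.  55.9] turn deg [ 0.02 -0.02  0.03]
```

View pics/s10c.png

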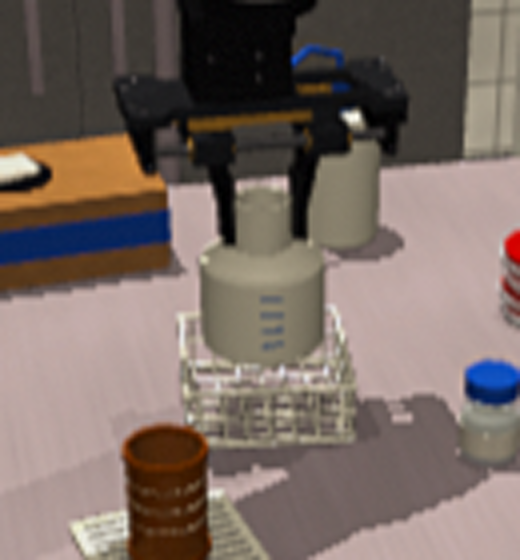

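Receiver centre u≈263 matches the basket's centre u≈265. Lower into it.

```bash
python3 -m inch '[[[0,0,4],[0,0,0]],[[0,0,7],[0,0,0]],[[0,0,7],[0,0,0]],[[0,0,7],[0,0,0]],[[0,0,7],[0,0,0]],[[0,0,7],[0,0,0]],[[0,0,5],[0,0,0]],[[0,0,4],[0,0,0]],[[0,0,3],[0,0,0]],[[0,0,0],[0,0,0]]]'
python3 -m inch '[[[0,0,0.6],[0,0,0]],[[0,0,0.6],[0,0,0]],[[0,0,0.6],[0,0,0]],[[0,0,0.6],[0,0,0]],[[0,0,0.5],[0,0,0]],[[0,0,0.4],[0,0,0]],[[0,0,0.3],[0,0,0]],[[0,0,0.3],[0,0,0]],[[0,0,0],[0,0,0]],[[0,0,0],[0,0,0]]]'
```

```text
time: 47.75
position: [0.5747, 0.3405, 0.1069]
tool_rot: [-2.221, -2.222, 0.001]
ft_force: [0.6, -0.4, -2.8]
grip_width: 0.474
time: 48.75
position: [0.5749, 0.3405, 0.1034]
tool_rot: [-2.221, -2.222, -0.0]
ft_force: [-0.3, 0.3, -2.4]
grip_width: 0.481
```

```bash
python3 -m inch '[[[0,0,0.3],[0,0,0]],[[0,0,0.3],[0,0,0]],[[0,0,0.2],[0,0,0]],[[0,0,0.2],[0,0,0]],[[0,0,0.2],[0,0,0]],[[0,0,0],[0,0,0]],[[0,0,0],[0,0,0]],[[0,0,0],[0,0,0]],[[0,0,0],[0,0,0]],[[0,0,0],[0,0,0]]]'
```

```text
time: 49.75
position: [0.5751, 0.3406, 0.1025]
tool_rot: [2.221, 2.222, 0.001]
ft_force: [-0.2, -1.1, 0.9]
grip_width: 0.482
```

```bash
python3 -m inch '[[[0,0,0.2],[0,0,0]],[[0,0,0],[0,0,0]],[[0,0,0],[0,0,0]],[[0,0,0],[0,0,0]],[[0,0,0],[0,0,0]],[[0,0,0],[0,0,0]],[[0,0,-4],[0,0,0]],[[0,0,-10],[0,0,0]],[[0,0,-20],[0,0,0]],[[0,0,-25],[0,0,0]]]' 0.2
python3 -m inch '[[[0,0,-25],[0,0,0]],[[0,0,-25],[0,0,0]],[[0,0,-25],[0,0,0]],[[0,-15,-10],[0,0,0]],[[10,-15,0],[0,0,0]],[[10,-15,0],[0,0,0]],[[10,-15,0],[0,0,0]],[[10,-15,0],[0,0,0]],[[10,-5,0],[0,0,0]],[[0,0,0],[0,0,0]]]'
python3 - <<'E'
from h import *
a=shot('side','s11.png')['image'][100:,160:400];b=shot('top','t11.png')['image'][140:300,110:450]
b=cv2.resize(b,(480,226));a=cv2.resize(a,(300,400))
c=np.zeros((400,780,3),np.uint8);c[:,:300]=a;c[:226,300:]=b;cv2.imwrite('pics/c11.png',c[:,:,::-1])
E
```

```text
time: 50.75
position: [0.5745, 0.3403, 0.1615]
tool_rot: [-2.221, -2.222, 0.002]
ft_force: [0.4, 0.3, 0.0]
grip_width: 0.797
time: 51.75
position: [0.4939, 0.3927, 0.2466]
tool_rot: [-2.217, -2.225, -0.002]
ft_force: [-1.1, 0.1, -0.1]
grip_width: 0.797
```

View pics/c11.png

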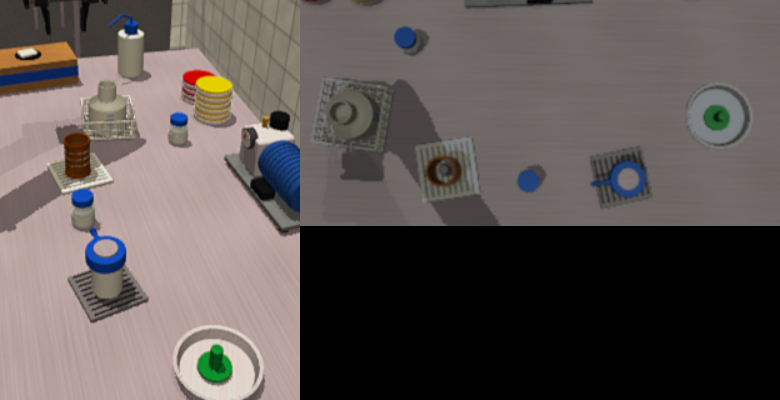

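All four pieces stand in their places, and the peg shows inside the funnel. Last check on the pots, then hand in.

Run:
```python
from m import *
t=np.load('pics/t11.png.npz')
for r in ((255,250,290,290),(170,150,205,185)):
    for d in (T,t): print([c for _,c,_ in comps(d,(105,120,40),(125,255,255),r)])
from bench import close_job
print(close_job(), ctrl.get_state()['time'])
```

```text
[[271.3, 267.8]]
[[271.3, 267.8]]
[[184.1, 166.3]]
[[184.1, 166.3]]
the job is handed in; nothing more can be done
the job is handed in; nothing more can be done
```

The filtration unit is fully taken apart, and each piece was set down, released and left upright in its washing-up place. I handed the job in; the robot clock read 51.75 s at the last move, against the 128 s limit.

- **Order and placing:** I took the lid to the dish, the funnel to the peg, the filter base to the cup, and the receiver to the basket, in that order. Each one was lowered in sub-millimetre steps until the wrist force showed it had touched down. The highest force I read at a set-down was about 6 N.
- **Final pictures:** The last side and top views show the lid flat in the dish and the funnel upright with the peg inside it. The base sits level on the cup rim, the receiver stands inside the basket, and the gripper is well clear.
- **Sample pots:** Both cap positions in the top view are the same as at the start, to 0.1 pixel.

Two readings disagreed along the way:

- **Side camera:** It read y about 5–6 mm low for most things. I traced this with the fingertips and relied on the top view for y. The cup was the exception: both views put it in the same place, and a second side check showed it aligned to about 2 mm.
- **Funnel grip:** When the gripper closed on the funnel, the tool rose 2 mm with about 6 N upward. I did not find the cause, and the funnel still lifted straight and was placed without trouble.

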